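# Put the files away in their colour-coded trays

### The arm

A 6-joint arm with a two-finger parallel gripper is mounted at the origin on the work surface. World frame = base frame: x ahead of the robot, y to its left, z up, the work surface at z = 0. Lengths are in m, angles in rad, forces in N, time in s.
With the tool pointing down it reaches from about 0.325 to 0.925 m from the base axis. Payload 3.1 kg.
Tool frame: the origin (TCP) lies at the very end of the fingers, on their centre line; the grasp point (between the pads) lies 19 mm behind it; y points along the fingers, x is the direction in which the jaws open and shut, and the axes are right-handed (so a half turn about y gives the same grasp; the last joint's range is limited). The gripper opens to 85 mm and grips with 20 to 120 N. Pads are 22 mm wide; open, the fingers measure 114 mm over their backs; the gripper's body (76 mm by 85 mm) begins 54 mm behind the grasp point. The pads swing forward as they close: fully open they stand 13 mm farther back than shut.
Start: joints at [-1.453, 0.217, 1.613, -0, 1.311, -0.112], TCP at [0.142, -0.609, 0.2] pointing down, gripper open.
Joint ranges: [-2.75, 2.75], [-0.78, 2.1], [0.31, 2.55], [-1.13, 4.27], [0.13, 2.63], [-2.58, 2.58]. Speed limits (rad/s): [2.79, 2.79, 3.14, 3.14, 3.14, 3.14].

### API

Orientations are given as a unit quaternion [x, y, z, w].
In Python, from cell import arm, cams, spotter gives the robot as it stands.
- The arm moves only by the tool arm_command, never from a script. Its argument "increments" is a list of rows, each an object with "jaw": the opening in per cent of the stroke, from 0 (shut) to 100 (fully open); "linear": the shift along the tool's x, y, z in m, a list of three; "turn": the turn about the tool's y in rad. In form: [{"jaw": jaw, "linear": [tx, ty, tz], "turn": turn}, ...]. A call has 1 to 12 rows; each row shifts and turns the commanded pose from where the row before left it, along the tool's axes as they then stand; what a row does not reach is not made up. A row lasts 1/10 s, in which the tool goes at most 50 mm and 8.59 degrees, less where a joint would pass 70% of its speed; a pose out of reach is approached as far as the arm can. A call with a gripper value outside its range is refused whole. The fingers move at their own pace and stop on an object; the grip force is fixed at half the most. Time passes only in rows, so rows that do not move let the fingers close. It gives the time, the measured TCP pose, the force and the opening at its end, in the units of the state.
- arm.read_state(): the state, without advancing time (a new reading comes with each control period).
- cams.grab_frame(name): name is "scene" or "top"; returns (picture, depth): 420x560x3 uint8, red, green, blue; 420x560 float32, m along the optical axis (not along the pixel's ray), 0 where there is no reading.
- cams.get_calibration(name): a dict with "camera_matrix" (3x3 intrinsics, pixels), "world_to_cam" (4x4, takes a point from world to camera coordinates). Camera axes: x right, y down, z forward; pixel columns grow to the right and rows downward; lengths in m; the calibration is good to about 2 mm. A picture is of the moment at which its call begins. get_calibration takes no time and is no camera call.
- arm.close_job(): hands the job in, once; it reports no verdict.
Trained networks look in the newest picture that a camera, given by its name, has taken for a name from the list of things; names that differ only in an ending like _2 or _b are one class to them, and where a whole thing is asked for, a point or a joint stands for the part that bears it (a point fixed in the world has none). Each returns a list of dicts, best first, with "score" (0 to 1); they miss things now and then, are a little off and sometimes report something else, mostly with a low value. They report only what shows in the picture. A call takes as long as a camera call. They do not tell look-alikes from the thing itself.
- spotter.outline_of(camera, thing): "region" (420x560 bool, what is visible of it) and "pixel" ([column, row] in pixels, amid what is visible of it).
The state is a dict: "clock": time; "q": joint angles; "joint_vel": joint speeds; "joint_efforts": joint torques, N m; "eef_pos": TCP position; "eef_rot": TCP orientation; "wrist_force": force on the tool from outside, world axes, zero at the start; "moment": the same for the moment, N m; "width": finger opening in m.
Only numpy, scipy, OpenCV 4.12 (cv2) and the standard library are available. Lean on these libraries where they do the work, as an engineer would, in place of code of your own. Each camera call takes 0.05 s, during which the arm holds its last target. There are 200 camera calls.

### The job

Put the four files away, each laid flat inside the tray of its own handle colour. Start with the red one that lies across the others, and lift it clear without dragging those beneath, so that the teeth do not rub. Lay the files down rather than dropping them, and leave the screwdriver and the centre punch where they lie.

Things in the scene. Friction and masses are not known exactly. Their poses are not given: they have to be found in the camera images.
- red_file: File with red plastic handle, flat blade 14 x 3.5 mm, 205 mm long. Origin: mid-length, on the handle's underside; x to the blade tip, z up. Handle x -105 to 5 mm, 24 wide, 22 high; ferrule 16 thick to x 15; blade to x 100, 7 to 9 mm above the underside. 105 g, balances 8 to 20 mm handle-side of the origin: grip there across the 24. Starts level on top, across the handles of two others, 22 mm above them.
- yellow_file: File with yellow plastic handle, half-round blade 14 x 4 mm, 205 mm long. Origin: mid-length, on the handle's underside; x to the blade tip, z up. Handle x -105 to 5 mm, 24 wide, 22 high; ferrule 16 thick to x 15; blade to x 100, 7 to 9 mm above the underside. 105 g, balances 8 to 20 mm handle-side of the origin: grip there across the 24. Starts flat on a 3 mm rubber mat under the red file, 72 mm from its neighbour, order shuffled.
- blue_file: File with blue plastic handle, square blade 7 x 7 mm, 205 mm long. Origin: mid-length, on the handle's underside; x to the blade tip, z up. Handle x -105 to 5 mm, 24 wide, 22 high; ferrule 16 thick to x 15; blade to x 100, 7 to 9 mm above the underside. 105 g, balances 8 to 20 mm handle-side of the origin: grip there across the 24. Starts flat on a 3 mm rubber mat under the red file, 72 mm from its neighbour, order shuffled.
- green_file: File with green plastic handle, round blade 8 mm thick, 205 mm long. Origin: mid-length, on the handle's underside; x to the blade tip, z up. Handle x -105 to 5 mm, 24 wide, 22 high; ferrule 16 thick to x 15; blade to x 100, 7 to 9 mm above the underside. 105 g, balances 8 to 20 mm handle-side of the origin: grip there across the 24. Starts flat on a 3 mm rubber mat under the red file, 72 mm from its neighbour, order shuffled.
- red_tray: Fixed shallow red plastic tray, outside 240 x 72 x 15 mm high, walls and floor 3 mm: a file has 14 mm to spare at each end, 21 at each side, either way round; its handle stands 10 mm above the rim, so it can be held by the top part, fingers above the rim. Origin: centre of the underside; x along its length, z up. One of four in a row, 97 mm apart, colours shuffled.
- yellow_tray: Fixed shallow yellow plastic tray, outside 240 x 72 x 15 mm high, walls and floor 3 mm: a file has 14 mm to spare at each end, 21 at each side, either way round; its handle stands 10 mm above the rim, so it can be held by the top part, fingers above the rim. Origin: centre of the underside; x along its length, z up. One of four in a row, 97 mm apart, colours shuffled.
- blue_tray: Fixed shallow blue plastic tray, outside 240 x 72 x 15 mm high, walls and floor 3 mm: a file has 14 mm to spare at each end, 21 at each side, either way round; its handle stands 10 mm above the rim, so it can be held by the top part, fingers above the rim. Origin: centre of the underside; x along its length, z up. One of four in a row, 97 mm apart, colours shuffled.
- green_tray: Fixed shallow green plastic tray, outside 240 x 72 x 15 mm high, walls and floor 3 mm: a file has 14 mm to spare at each end, 21 at each side, either way round; its handle stands 10 mm above the rim, so it can be held by the top part, fingers above the rim. Origin: centre of the underside; x along its length, z up. One of four in a row, 97 mm apart, colours shuffled.
- screwdriver: Screwdriver, 190 mm long, round yellow handle and thin round bright shank; lies on the same rubber mat beside the files. Not a file: leave it. Origin on its underside; x points to its tip.
- punch: Centre punch: square grey steel rod about 110 mm long, 10 mm thick with a pointed tip, lying crosswise on the mat just beyond the blade tips of the lower files. Not a file: leave it. Origin: under its middle; x points to its tip.
Not all that is in view belongs to the job. Several things have the shape of the blue_file; the one meant has the colours described above.

How it is judged:
By the outcome, as a careful person would: the job done as asked, in the order asked, and still so for the second after the job is handed in, with the robot touching nothing.
It also fails if it takes over 112 s, if anything falls off the work surface, if the arm or the gripper's body presses on something with over 40 N, if the wrist force passes 120 N, or if a joint passes its speed limit or range.

## Working session

There is one attempt and no reset: what is moved stays moved. The work goes in short steps, Python scripts to look and compute and a tool call to move; the robot and the scene stay as the last step left them, time stands still between calls to the robot, and variables do not carry over. Pictures are saved under pics/ and viewed, about 12 in all and at most 16, crops included, and the job is handed in when it is done.

Besides the shell and the picture viewer there is one more tool, called after "Request:" as name(argument=value, ...) on one line, values as JSON. arm_command: Moves the arm, as the interface text tells. Its arguments: {"type":"object","properties":{"increments":{"type":"array","items":{"type":"object","properties":{"jaw":{"type":"number"},"linear":{"type":"array","items":{"type":"number"}},"turn":{"type":"number"}}}}},"required":["increments"]}

```bash
ls; mkdir -p pics
python3 - <<'E'
from cell import arm,cams,spotter
import cv2,numpy as np
print(arm.read_state())
for n in("top","scene"):
    p,d=cams.grab_frame(n); cv2.imwrite(f"pics/{n}0.png",cv2.cvtColor(p,cv2.COLOR_RGB2BGR)); np.save(f"{n}d.npy",d)
    c=cams.get_calibration(n); print(n,np.round(c["camera_matrix"],1).tolist(),np.round(c["world_to_cam"],3).tolist())
E
```

```text
pics
{'clock': 0.0, 'q': array([-1.45319809e+00,  2.17749647e-01,  1.61491285e+00, -2.98681385e-06,
        1.31132137e+00, -1.12218090e-01]), 'joint_vel': array([ 0.00064817, -0.00052422,  0.00037844, -0.00060077, -0.00193352,
       -0.00187205]), 'joint_efforts': array([-2.31923288e-03, -3.96850955e+01, -3.03852761e+01, -2.89014324e-04,
        9.81559977e-03, -1.51948291e-05]), 'eef_pos': array([ 0.14227927, -0.60768053,  0.19908229]), 'eef_rot': array([-0.55343469,  0.43997453, -0.43877428,  0.55462563]), 'wrist_force': array([ 0.98894141, -0.19937774, -0.3824726 ]), 'moment': array([ 0.05053464, -0.00451848,  0.00544608]), 'width': 0.0855030059063285}
top [[452.4, 0.0, 284.6], [0.0, 452.4, 211.3], [0.0, 0.0, 1.0]] [[0.023, -1.0, 0.005, 0.078], [-0.996, -0.024, -0.082, 0.451], [0.082, -0.003, -0.997, 1.278], [0.0, 0.0, 0.0, 1.0]]
scene [[406.8, 0.0, 279.3], [0.0, 406.8, 209.8], [0.0, 0.0, 1.0]] [[-0.025, 1.0, -0.009, -0.085], [0.827, 0.015, -0.563, -0.33], [-0.562, -0.022, -0.827, 1.312], [0.0, 0.0, 0.0, 1.0]]
```

View pics/top0.png

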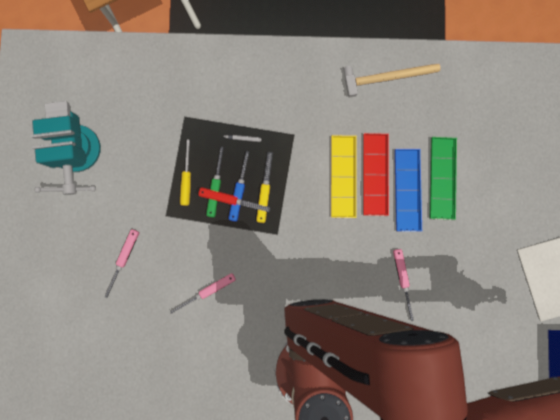

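View pics/scene0.png

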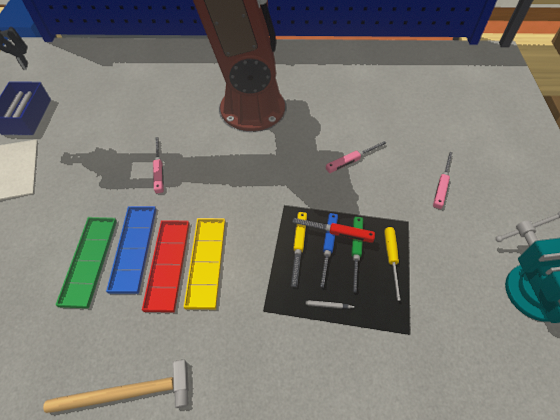

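The top view shows the red file at (234,199), lying across green (214,197), blue (237,200) and yellow (264,202). The screwdriver is at (185,188) and the punch at (243,138). The trays are yellow (343,176), red (375,175), blue (407,190) and green (443,178).

Possible mix-ups:
- **Pink files:** (127,250), (216,287) and (402,270) have the same shape. They are pink, so they aren't ours.
- **Screwdriver:** its yellow handle at (185,188) could be taken for the yellow file, which is the one with a dark, wide blade at (264,202).

Next I measure.

```bash
cat > h.py <<'E'
from cell import arm,cams,spotter
import cv2,numpy as np
def back(n,px,d):
    c=cams.get_calibration(n);K=c["camera_matrix"];T=np.linalg.inv(c["world_to_cam"])
    px=np.atleast_2d(px).astype(float)
    P=np.c_[(px[:,0]-K[0,2])/K[0,0]*d,(px[:,1]-K[1,2])/K[1,1]*d,d]
    return P@T[:3,:3].T+T[:3,3]
def hull(n,px,z):
    "pixels -> world at height z"
    a=back(n,px,np.ones(len(px)));b=back(n,px,2*np.ones(len(px)))
    t=(z-a[:,2])/(b[:,2]-a[:,2]);return a+t[:,None]*(b-a)
HUE={"red":(0,6),"yellow":(20,35),"blue":(105,125),"green":(50,75)}
def colmask(p,c):
    h=cv2.cvtColor(p,cv2.COLOR_RGB2HSV).astype(int);lo,hi=HUE[c]
    H=h[...,0];m=(H>=lo)&(H<=hi)
    if c=="red": m|=H>=176
    return m&(h[...,1]>150)&(h[...,2]>60)
def line(P):
    vx,vy,x0,y0=cv2.fitLine(P[:,:2].astype(np.float32),cv2.DIST_HUBER,0,.001,.001).ravel()
    u=np.array([vx,vy]);s=(P[:,:2]-[x0,y0])@u;w=(P[:,:2]-[x0,y0])@[-vy,vx]
    return np.array([x0,y0]),u,s,w
E
python3 - <<'E'
from h import *
for n in("top","scene"):
    p,d=cams.grab_frame(n)
    for t in("file","tray"):
        for c in HUE:
            for r in spotter.outline_of(n,c+"_"+t)[:4]:
                g=r["region"]; m=g&colmask(p,c)
                print(n,c,t,round(r["score"],2),np.round(r["pixel"]).tolist(),g.sum(),m.sum(),end=" ")
                if m.sum()>.25*g.sum():
                    rr,cc=np.nonzero(g);dd=d[rr,cc];ok=dd>0
                    if t=="file":
                        P=hull(n,np.c_[cc,rr],.032 if c=="red" else .012)
                        hr,hc=np.nonzero(m);H=hull(n,np.c_[hc,hr],.040 if c=="red" else .020)
                    else:
                        rr,cc=np.nonzero(m);P=hull(n,np.c_[cc,rr],.013);H=P
                    o,u,s,w=line(P);h=H[:,:2].mean(0)
                    mid=o+u*(s.max()+s.min())/2
                    if (h-mid)@u>0:u=-u
                    print("mid",np.round(mid,4),"len",np.round(np.ptp(s),3),"yaw",round(np.degrees(np.arctan2(u[1],u[0])),1),"hmean",np.round(h,4),"z",np.round(np.percentile(back(n,np.c_[cc,rr][ok],dd[ok])[:,2],[10,50,95]),3) if t=="file" else "",end="")
                    if t=="tray":
                        R=cv2.minAreaRect(P[:,:2].astype(np.float32));print(" rect",np.round(R[0],4),np.round(R[1],3),round(R[2],1),end="")
                print()
    cv2.imwrite(f"pics/{n}c.png",cv2.resize(cv2.cvtColor(p,cv2.COLOR_RGB2BGR)[(110 if n=="top" else 195):(245 if n=="top" else 335),(160 if n=="top" else 255):(300 if n=="top" else 420)],None,fx=4,fy=4,interpolation=cv2.INTER_CUBIC))
E
```

```text
top red file 0.67 [230.0, 200.0] 483 307 mid [0.4756 0.233 ] len 0.205 yaw -103.5 hmean [0.4861 0.2787] z [0.038 0.046 0.052]
top yellow file 0.86 [264.0, 190.0] 449 282 mid [0.5184 0.1479] len 0.203 yaw -5.9 hmean [0.4769 0.1516] z [0.014 0.023 0.029]
top blue file 0.83 [240.0, 195.0] 352 244 mid [0.5192 0.2207] len 0.2 yaw -10.3 hmean [0.4731 0.228 ] z [0.017 0.024 0.03 ]
top blue file 0.75 [124.0, 258.0] 582 0 
top blue file 0.59 [212.0, 287.0] 428 0 
top blue file 0.5 [441.0, 179.0] 2096 0 
top green file 0.66 [215.0, 185.0] 361 172 mid [0.532  0.2898] len 0.203 yaw -7.1 hmean [0.4834 0.2952] z [0.015 0.024 0.029]
top red tray 0.8 [379.0, 173.0] 2265 1920 mid [ 0.5654 -0.172 ] len 0.235 yaw 0.3 hmean [ 0.5649 -0.172 ] z  rect [ 0.5654 -0.1722] [0.235 0.067] 0.5
top yellow tray 0.59 [343.0, 175.0] 2224 1968 mid [ 0.5572 -0.0785] len 0.235 yaw 0.1 hmean [ 0.5558 -0.0785] z  rect [ 0.5572 -0.0778] [0.235 0.07 ] 0.6
top blue tray 0.88 [408.0, 188.0] 2179 1853 mid [ 0.5209 -0.2653] len 0.233 yaw -178.5 hmean [ 0.5213 -0.2653] z  rect [ 0.5209 -0.2657] [0.233 0.071] 1.3
top blue tray 0
[... 856 characters left out ...]
2 0.2877] len 0.208 yaw -7.1 hmean [0.4921 0.2912] z [0.016 0.023 0.027]
scene red tray 0.92 [164.0, 268.0] 2901 2684 mid [ 0.5675 -0.1743] len 0.242 yaw -179.7 hmean [ 0.5763 -0.1743] z  rect [ 0.5675 -0.1748] [0.242 0.074] 0.6
scene yellow tray 0.58 [204.0, 268.0] 2818 2660 mid [ 0.5576 -0.0813] len 0.244 yaw -179.3 hmean [ 0.5666 -0.0812] z  rect [ 0.5576 -0.0813] [0.244 0.073] 0.6
scene blue tray 0.78 [130.0, 249.0] 2653 2143 mid [ 0.5244 -0.2674] len 0.24 yaw -179.0 hmean [ 0.5361 -0.2672] z  rect [ 0.5244 -0.2694] [0.24  0.072] 1.4
scene green tray 0.62 [87.0, 263.0] 2947 1871 mid [ 0.5625 -0.3662] len 0.239 yaw 178.6 hmean [ 0.5736 -0.3665] z  rect [ 0.5623 -0.3722] [0.071 0.24 ] 88.8
```

View pics/topc.png

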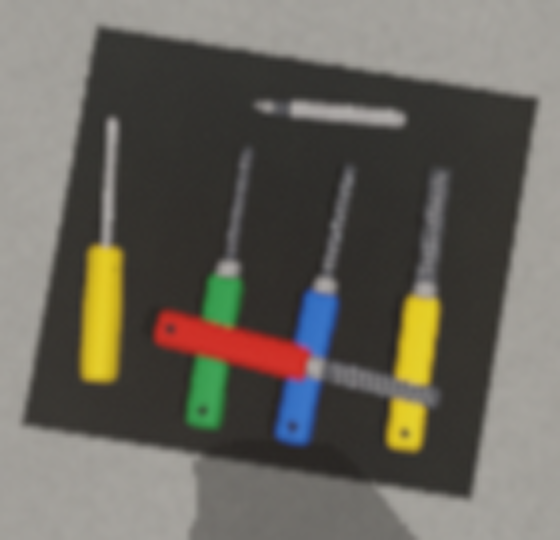

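Crop check: the red file's handle lies over green and blue, and its blade reaches over yellow. The colours agree with the descriptions and the two cameras agree to about 3 mm, so I'll average them. Now a small planner for the tool-frame increments.

```bash
cat >> h.py <<'E'
from scipy.spatial.transform import Rotation as R
def delta(x,y,z,yaw):
    "turn (rad about tool y), then shift in the turned tool frame, to put TCP at xyz with jaw axis at yaw (mod 180)"
    s=arm.read_state();r=R.from_quat(s["eef_rot"]);M=r.as_matrix()
    cur=np.degrees(np.arctan2(M[1,0],M[0,0]))
    print("clock",round(s["clock"],2),"pos",np.round(s["eef_pos"],4),"jaw yaw",round(cur,1),"down",np.round(M[:,1],3),"q1,q6",np.round(s["q"][[0,5]],2),"w",round(s["width"],4))
    for k in (-180,0,180):
        a=yaw+k-cur
        if abs(a)>185: continue
        t=np.radians(-a)
        # tool pointing down: about tool y=-z world, so +turn lowers yaw
        M2=(r*R.from_rotvec([0,t,0])).as_matrix()
        print(" yaw",yaw+k,"turn",round(t,3),"shift",np.round(M2.T@(np.array([x,y,z])-s["eef_pos"]),4),"| without turn",np.round(M.T@(np.array([x,y,z])-s["eef_pos"]),4))
F={"red":(.474,.2318,-103.1),"yellow":(.517,.1465,-5.9),"blue":(.5165,.220,-10.4),"green":(.5295,.289,-7.1)}
T={"yellow":(.557,-.080,.3),"red":(.5665,-.1733,.5),"blue":(.5227,-.2665,1.2),"green":(.561,-.367,-1.2)}
def grip(c,g=.014):
    x,y,a=F[c];return x-g*np.cos(np.radians(a)),y-g*np.sin(np.radians(a)),a+90
E
python3 -c "
from h import *
x,y,a=grip('red',.015);print(x,y,a);delta(x,y,.15,a)"
```

```text
0.4773997696115528 0.2464096395091858 -13.099999999999994
clock 1.0 pos [ 0.1424 -0.6086  0.2004] jaw yaw -76.8 down [-0. -0. -1.] q1,q6 [-1.45 -0.11] w 0.0855
 yaw -193.1 turn 2.029 shift [-0.1325  0.0504 -0.9087] | without turn [-0.7562  0.0504  0.521 ]
 yaw -13.099999999999994 turn -1.112 shift [0.1325 0.0504 0.9087] | without turn [-0.7562  0.0504  0.521 ]
```

Request:
arm_command(increments=[{"jaw": 100,"linear": [0,0,0.04],"turn": -0.0927},{"jaw": 100,"linear": [0,0,0.04],"turn": -0.0927},{"jaw": 100,"linear": [0,0,0.04],"turn": -0.0927},{"jaw": 100,"linear": [0,0,0.04],"turn": -0.0927},{"jaw": 100,"linear": [0,0,0.04],"turn": -0.0927},{"jaw": 100,"linear": [0,0,0.04],"turn": -0.0927},{"jaw": 60,"linear": [0,0,0.04],"turn": -0.0927},{"jaw": 60,"linear": [0,0,0.04],"turn": -0.0927},{"jaw": 60,"linear": [0,0,0.04],"turn": -0.0927},{"jaw": 60,"linear": [0,0,0.04],"turn": -0.0927},{"jaw": 60,"linear": [0,0,0.04],"turn": -0.0927},{"jaw": 60,"linear": [0,0,0.04],"turn": -0.0927}])

```text
clock: 2.2
eef_pos: [0.48, -0.3, 0.2006]
eef_rot: [0.703, -0.079, 0.08, -0.703]
wrist_force: [0.1, -0.6, -0.2]
width: 0.0514
```

```bash
python3 -c "
from h import *
x,y,a=grip('red',.015);delta(x,y,.12,a)"
```

```text
clock 2.2 pos [ 0.48   -0.3     0.2006] jaw yaw -12.9 down [ 0.001 -0.    -1.   ] q1,q6 [-0.68 -0.46] w 0.0514
 yaw -193.1 turn 3.146 shift [ 0.1264  0.0804 -0.5316] | without turn [-0.1243  0.0804  0.5321]
 yaw -13.099999999999994 turn 0.004 shift [-0.1264  0.0804  0.5316] | without turn [-0.1243  0.0804  0.5321]
 yaw 166.9 turn -3.138 shift [ 0.1264  0.0804 -0.5316] | without turn [-0.1243  0.0804  0.5321]
```

Request:
arm_command(increments=[{"jaw": 55,"linear": [-0.0115,0.0,0.045],"turn": 0},{"jaw": 55,"linear": [-0.0115,0.0,0.045],"turn": 0},{"jaw": 55,"linear": [-0.0115,0.0,0.045],"turn": 0},{"jaw": 55,"linear": [-0.0115,0.0,0.045],"turn": 0},{"jaw": 55,"linear": [-0.0115,0.0,0.045],"turn": 0},{"jaw": 55,"linear": [-0.0115,0.0,0.045],"turn": 0},{"jaw": 55,"linear": [-0.0115,0.01,0.045],"turn": 0},{"jaw": 55,"linear": [-0.0115,0.01,0.045],"turn": 0},{"jaw": 55,"linear": [-0.0115,0.01,0.045],"turn": 0},{"jaw": 55,"linear": [-0.0115,0.01,0.045],"turn": 0},{"jaw": 55,"linear": [-0.0115,0.01,0.045],"turn": 0},{"jaw": 55,"linear": [0,0,0.03],"turn": 0}])

```text
clock: 3.4
eef_pos: [0.4725, 0.2413, 0.1487]
eef_rot: [0.703, -0.081, 0.079, -0.702]
wrist_force: [0.1, -0.7, 0.7]
width: 0.047
```

Request:
arm_command(increments=[{"jaw": 55,"linear": [0,0.0,0.0],"turn": 0},{"jaw": 55,"linear": [0,0.0,0.0],"turn": 0}])

```text
clock: 3.6
eef_pos: [0.4747, 0.239, 0.1504]
eef_rot: [0.703, -0.08, 0.08, -0.702]
wrist_force: [-0.4, 0.7, -0.8]
width: 0.0469
```

```bash
python3 - <<'E'
from h import *
x,y,a=grip('red',.015);delta(x,y,.035,a)
for n in ("top","scene"):
    p,d=cams.grab_frame(n);cv2.imwrite(f"pics/{n}1.png",cv2.cvtColor(p,cv2.COLOR_RGB2BGR))
E
python3 - <<'E'
import cv2,numpy as np
a=cv2.imread('pics/scene1.png')[150:340,230:430];cv2.imwrite('pics/s1.png',cv2.resize(a,None,fx=3,fy=3))
E
```

```text
clock 3.6 pos [0.4747 0.239  0.1504] jaw yaw -13.0 down [-0.    -0.001 -1.   ] q1,q6 [0.33 0.56] w 0.0469
 yaw -193.1 turn 3.143 shift [-0.0009  0.1154 -0.0079] | without turn [0.0009 0.1154 0.0079]
 yaw -13.099999999999994 turn 0.002 shift [0.0009 0.1154 0.0079] | without turn [0.0009 0.1154 0.0079]
 yaw 166.9 turn -3.14 shift [-0.0009  0.1154 -0.0079] | without turn [0.0009 0.1154 0.0079]
```

View pics/s1.png

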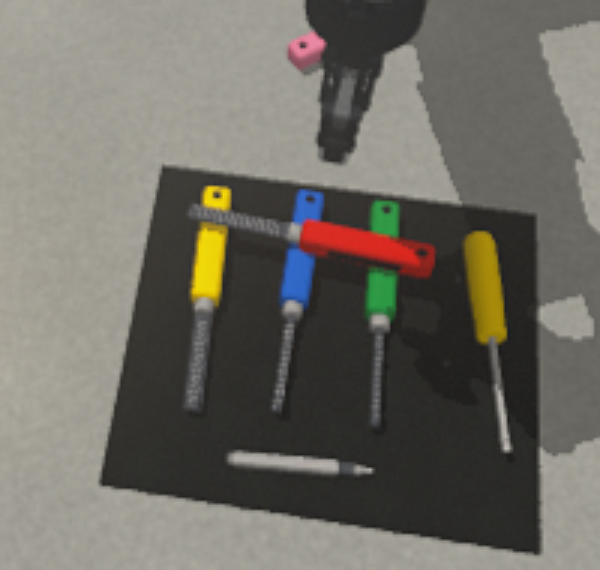

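The gripper hovers behind the red file, clear of everything. Before closing I refine the handle's centre line from handle pixels only, projected at mid-height.

```bash
cat >> h.py <<'E'
def handle(n,p,c,z,near):
    m=colmask(p,c).astype(np.uint8);k,l,st,ce=cv2.connectedComponentsWithStats(m,connectivity=8)
    best=None
    for i in range(1,k):
        if st[i,4]<60: continue
        rr,cc=np.nonzero(l==i);P=hull(n,np.c_[cc,rr],z);g=P[:,:2].mean(0)
        e=np.hypot(*(g-near))
        if best is None or e<best[0]: best=(e,P,g)
    _,P,g=best;o,u,s,w=line(P);r=cv2.minAreaRect(P[:,:2].astype(np.float32))
    if u@[1,-.5]<0:u=-u
    o=o+u*(s.max()+s.min())/2*np.sign(1)
    return g,np.degrees(np.arctan2(u[1],u[0])),np.ptp(s),np.ptp(w),r[0]
E
python3 - <<'E'
from h import *
for n in("top","scene"):
    p=cv2.cvtColor(cv2.imread(f"pics/{n}0.png"),cv2.COLOR_BGR2RGB)
    g,a,L,W,r=handle(n,p,"red",.036,np.array([.486,.278]))
    print(n,np.round(g,4),round(a,1),np.round([L,W],3),np.round(r,4))
x,y,a=grip('red',.015);print(x,y,a)
E
```

```text
top [0.4876 0.2817] -103.6 [0.11  0.028] [0.4878 0.2813]
scene [0.485  0.2777] -103.6 [0.109 0.034] [0.4861 0.2765]
0.4773997696115528 0.2464096395091858 -13.099999999999994
```

Request:
arm_command(increments=[{"jaw": 55,"linear": [0.002,0.0,0.007],"turn": 0.01},{"jaw": 55,"linear": [0,0.02,0.0],"turn": 0},{"jaw": 55,"linear": [0,0.02,0.0],"turn": 0},{"jaw": 55,"linear": [0,0.02,0.0],"turn": 0},{"jaw": 55,"linear": [0,0.02,0.0],"turn": 0},{"jaw": 55,"linear": [0,0.015,0.0],"turn": 0},{"jaw": 55,"linear": [0,0.01,0.0],"turn": 0},{"jaw": 55,"linear": [0,0.01,0.0],"turn": 0},{"jaw": 45,"linear": [0,0.0,0.0],"turn": 0},{"jaw": 35,"linear": [0,0.0,0.0],"turn": 0}])

```text
clock: 4.7
eef_pos: [0.4788, 0.2451, 0.0357]
eef_rot: [-0.702, 0.084, -0.084, 0.702]
wrist_force: [0.1, -1.0, -0.3]
width: 0.03
```

Run:
```python
from h import *
delta(.4783,.2455,.035,-13.6);print(arm.read_state()["wrist_force"])
```

```text
clock 4.7 pos [0.4788 0.2451 0.0357] jaw yaw -13.7 down [ 0.001  0.    -1.   ] q1,q6 [0.34 0.58] w 0.03
 yaw -193.6 turn 3.14 shift [ 0.0006  0.0007 -0.0003] | without turn [-0.0006  0.0007  0.0003]
 yaw -13.6 turn -0.001 shift [-0.0006  0.0007  0.0003] | without turn [-0.0006  0.0007  0.0003]
 yaw 166.4 turn -3.143 shift [ 0.0006  0.0007 -0.0003] | without turn [-0.0006  0.0007  0.0003]
[ 0.1239301  -0.9504344  -0.25037752]
```

Request:
arm_command(increments=[{"jaw": 30,"linear": [0,0,0],"turn": 0},{"jaw": 25,"linear": [0,0,0],"turn": 0},{"jaw": 0,"linear": [0,0,0],"turn": 0},{"jaw": 0,"linear": [0,0,0],"turn": 0},{"jaw": 0,"linear": [0,0,0],"turn": 0},{"jaw": 0,"linear": [0,0,0],"turn": 0}])

```text
clock: 5.3
eef_pos: [0.4784, 0.245, 0.0354]
eef_rot: [-0.702, 0.084, -0.084, 0.702]
wrist_force: [-0.1, -1.1, 0.6]
width: -0.0004
```

Request:
arm_command(increments=[{"jaw": 0,"linear": [0,-0.002,0],"turn": 0},{"jaw": 0,"linear": [0,-0.005,0],"turn": 0},{"jaw": 0,"linear": [0,-0.01,0],"turn": 0},{"jaw": 0,"linear": [0,-0.015,0],"turn": 0},{"jaw": 0,"linear": [0,-0.02,0],"turn": 0},{"jaw": 0,"linear": [0,-0.02,0],"turn": 0},{"jaw": 0,"linear": [0,-0.02,0],"turn": 0},{"jaw": 0,"linear": [0,-0.02,0],"turn": 0},{"jaw": 0,"linear": [0,0,0],"turn": 0}])

```text
clock: 6.2
eef_pos: [0.4816, 0.2462, 0.1525]
eef_rot: [-0.701, 0.081, -0.087, 0.704]
wrist_force: [-0.0, -0.2, 0.2]
width: 0.0002
```

Run:
```python
from h import *
delta(.5665,-.1733,.14,-89.5)
for n in ("top","scene"):
    p,d=cams.grab_frame(n);cv2.imwrite(f"pics/{n}2.png",cv2.cvtColor(p,cv2.COLOR_RGB2BGR))
a=cv2.imread('pics/scene2.png')[150:340,230:430];b=cv2.imread('pics/top2.png')[100:290,160:300]
cv2.imwrite('pics/s2.png',np.hstack([cv2.resize(a,None,fx=2.3,fy=2.3),cv2.resize(b,None,fx=2.3,fy=2.3)]))
```

```text
clock 6.2 pos [0.4816 0.2462 0.1525] jaw yaw -13.7 down [ 0.009  0.003 -1.   ] q1,q6 [0.34 0.58] w 0.0002
 yaw -89.5 turn 1.324 shift [0.4203 0.012  0.0811] | without turn [ 0.1815  0.012  -0.3877]
 yaw 90.5 turn -1.818 shift [-0.4203  0.012  -0.0811] | without turn [ 0.1815  0.012  -0.3877]
```

View pics/s2.png

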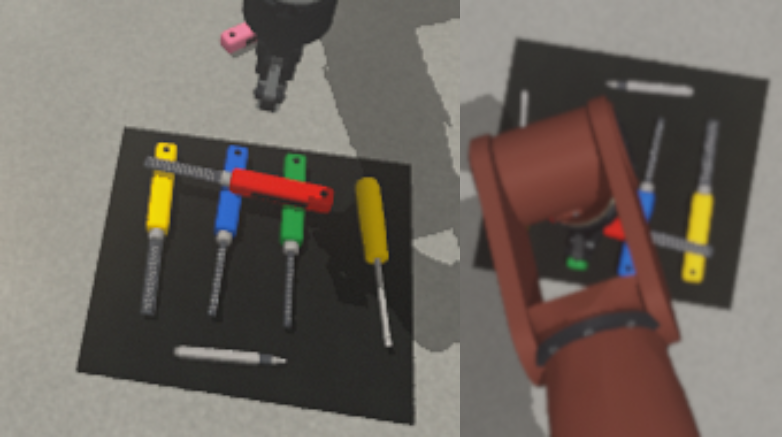

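The fingers shut without meeting the handle, and the red file looks undisturbed. I check where the fingertips really are against the cameras.

Run:
```python
from h import *
c=cams.get_calibration("scene");K=np.array(c["camera_matrix"]);W=np.array(c["world_to_cam"])
s=arm.read_state();print(s["eef_pos"])
q=W@np.r_[s["eef_pos"],1];print("tcp px",(K@q[:3]/q[2])[:2],"depth",q[2])
p,d=cams.grab_frame("scene")
b=cv2.imread("pics/scene0.png")[...,::-1]
for col in range(338,356,2):
    print(col,[ (r,*np.round(back("scene",[[col,r]],np.array([d[r,col]]))[0],3)) for r in (188,192,195,197)])
for im in (b,p):
    g=handle("scene",im,"red",.036,np.array([.486,.278]));print(np.round(g[0],4),g[1])
cv2.imwrite("pics/s3.png",cv2.resize(p[140:260,300:420,::-1],None,fx=5,fy=5,interpolation=cv2.INTER_CUBIC))
# depth of red handle top
m=colmask(p,"red");rr,cc=np.nonzero(m);k=(np.abs(cc-355)<30)&(np.abs(rr-232)<15)
print(np.percentile(back("scene",np.c_[cc,rr][k],d[rr,cc][k])[:,2],[5,25,50,75,95]))
```

```text
[0.47898315 0.24524024 0.14858099]
tcp px [344.70013376 203.43773729] depth 0.9147411803326746
338 [(188, np.float64(0.323), np.float64(0.255), np.float64(0.001)), (192, np.float64(0.336), np.float64(0.254), np.float64(0.0)), (195, np.float64(0.345), np.float64(0.254), np.float64(-0.002)), (197, np.float64(0.353), np.float64(0.254), np.float64(0.001))]
340 [(188, np.float64(0.528), np.float64(0.218), np.float64(0.27)), (192, np.float64(0.536), np.float64(0.218), np.float64(0.268)), (195, np.float64(0.347), np.float64(0.259), np.float64(0.002)), (197, np.float64(0.354), np.float64(0.259), np.float64(0.002))]
342 [(188, np.float64(0.531), np.float64(0.221), np.float64(0.274)), (192, np.float64(0.537), np.float64(0.221), np.float64(0.269)), (195, np.float64(0.483), np.float64(0.235), np.float64(0.186)), (197, np.float64(0.352), np.float64(0.265), np.float64(-0.0))]
344 [(188, np.float64(0.53), np.float64(0.225), np.float64(0.272)), (192, np.float64(0.537), np.float64(0.225), np.float64(0.269)), (195, np.float64(0.491), np.float64(0.237), np.float64(0.197)), (197, np.float64(0.492), np.f
[... 748 characters left out ...]
)), (197, np.float64(0.489), np.float64(0.251), np.float64(0.187))]
352 [(188, np.float64(0.525), np.float64(0.242), np.float64(0.266)), (192, np.float64(0.539), np.float64(0.24), np.float64(0.271)), (195, np.float64(0.344), np.float64(0.292), np.float64(-0.001)), (197, np.float64(0.35), np.float64(0.292), np.float64(-0.003))]
354 [(188, np.float64(0.324), np.float64(0.299), np.float64(0.004)), (192, np.float64(0.334), np.float64(0.299), np.float64(-0.001)), (195, np.float64(0.345), np.float64(0.298), np.float64(-0.0)), (197, np.float64(0.353), np.float64(0.297), np.float64(0.001))]
[0.485  0.2777] -103.57259
[0.4849 0.2774] -103.83124
[0.03279508 0.04366911 0.04572214 0.047141   0.04901667]
```

View pics/s3.png

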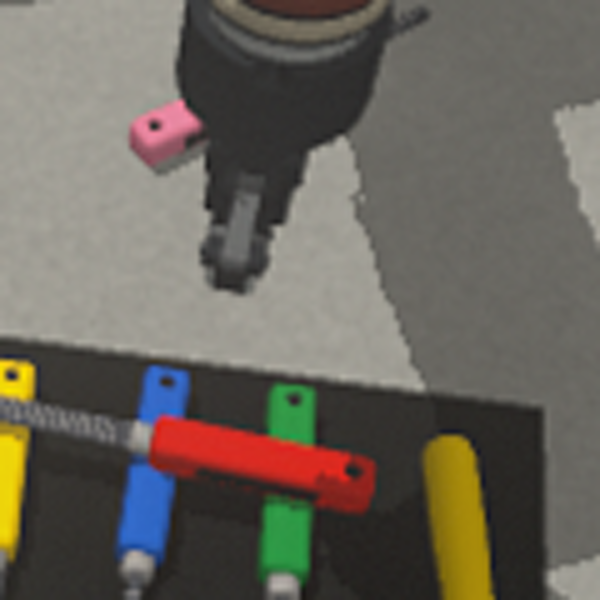

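The picture and depth put the real fingertips about 20 mm above the reported TCP: the tip is seen at row 198, against row 203 projected. The empty close fits that. The red file hasn't moved. I go down again, 12 mm lower, and look before closing.

Request:
arm_command(increments=[{"jaw": 55,"linear": [0,0,0],"turn": 0},{"jaw": 55,"linear": [0,0,0],"turn": 0},{"jaw": 55,"linear": [0,0,0],"turn": 0},{"jaw": 55,"linear": [0,0.025,0],"turn": 0},{"jaw": 55,"linear": [0,0.025,0],"turn": 0},{"jaw": 55,"linear": [0,0.025,0],"turn": 0},{"jaw": 55,"linear": [0,0.02,0],"turn": 0},{"jaw": 55,"linear": [0,0.015,0],"turn": 0},{"jaw": 55,"linear": [0,0.01,0],"turn": 0},{"jaw": 55,"linear": [0,0.005,0],"turn": 0},{"jaw": 55,"linear": [0,0,0],"turn": 0}])

```text
clock: 7.45
eef_pos: [0.4783, 0.245, 0.0221]
eef_rot: [0.702, -0.084, 0.084, -0.702]
wrist_force: [0.3, 1.1, 0.8]
width: 0.0468
```

Run:
```python
from h import *
delta(.4783,.2455,.013,-13.6);print(arm.read_state()["wrist_force"])
p,d=cams.grab_frame("scene");np.save("d4.npy",d)
cv2.imwrite("pics/s4.png",cv2.resize(p[160:260,300:420,::-1],None,fx=6,fy=6,interpolation=cv2.INTER_CUBIC))
```

```text
clock 7.45 pos [0.4783 0.245  0.0221] jaw yaw -13.7 down [-0.001 -0.    -1.   ] q1,q6 [0.34 0.58] w 0.0468
 yaw -193.6 turn 3.14 shift [ 0.0001  0.0091 -0.0005] | without turn [-0.0001  0.0091  0.0005]
 yaw -13.6 turn -0.001 shift [-0.0001  0.0091  0.0005] | without turn [-0.0001  0.0091  0.0005]
 yaw 166.4 turn -3.143 shift [ 0.0001  0.0091 -0.0005] | without turn [-0.0001  0.0091  0.0005]
[0.30336735 1.12347715 0.82349021]
```

View pics/s4.png

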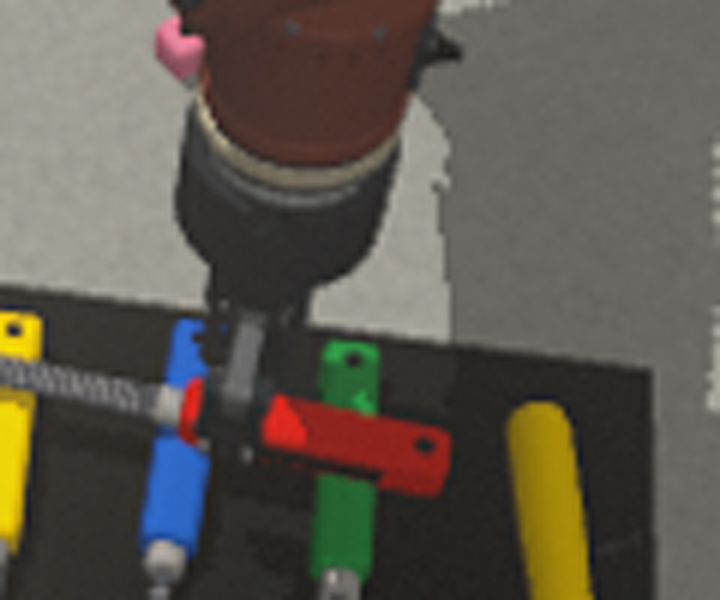

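Run:
```python
from h import *
d=np.load("d4.npy")
for c in (335,337,339,341,343):
    rs=range(222,242,2);P=[back("scene",[[c,r]],np.array([d[r,c]]))[0] for r in rs]
    print(c,[(r,round(q[0],3),round(q[2],3)) for r,q in zip(rs,P)])
```

```text
335 [(222, np.float64(0.533), np.float64(0.156)), (224, np.float64(0.539), np.float64(0.156)), (226, np.float64(0.541), np.float64(0.152)), (228, np.float64(0.539), np.float64(0.14)), (230, np.float64(0.535), np.float64(0.126)), (232, np.float64(0.53), np.float64(0.108)), (234, np.float64(0.513), np.float64(0.071)), (236, np.float64(0.478), np.float64(0.003)), (238, np.float64(0.484), np.float64(0.004)), (240, np.float64(0.49), np.float64(0.004))]
337 [(222, np.float64(0.534), np.float64(0.157)), (224, np.float64(0.539), np.float64(0.156)), (226, np.float64(0.543), np.float64(0.154)), (228, np.float64(0.54), np.float64(0.141)), (230, np.float64(0.538), np.float64(0.13)), (232, np.float64(0.53), np.float64(0.108)), (234, np.float64(0.512), np.float64(0.069)), (236, np.float64(0.478), np.float64(0.003)), (238, np.float64(0.483), np.float64(0.002)), (240, np.float64(0.49), np.float64(0.004))]
339 [(222, np.float64(0.537), np.float64(0.161)), (224, np.float64(0.54), np.float64(0.157)), (226, np.float64(0.543), np.float64(0.156)), (228, np.float64(0.542), np.float64(0.145)), (230, np.floa
[... 463 characters left out ...]
), np.float64(0.136)), (232, np.float64(0.531), np.float64(0.111)), (234, np.float64(0.535), np.float64(0.109)), (236, np.float64(0.476), np.float64(-0.0)), (238, np.float64(0.483), np.float64(0.003)), (240, np.float64(0.488), np.float64(0.001))]
343 [(222, np.float64(0.509), np.float64(0.119)), (224, np.float64(0.541), np.float64(0.16)), (226, np.float64(0.542), np.float64(0.154)), (228, np.float64(0.546), np.float64(0.152)), (230, np.float64(0.542), np.float64(0.137)), (232, np.float64(0.538), np.float64(0.123)), (234, np.float64(0.492), np.float64(0.037)), (236, np.float64(0.478), np.float64(0.004)), (238, np.float64(0.483), np.float64(0.002)), (240, np.float64(0.491), np.float64(0.005))]
```

Request:
arm_command(increments=[{"jaw": 50,"linear": [0,0.006,0],"turn": 0},{"jaw": 40,"linear": [0,0.006,0],"turn": 0},{"jaw": 34,"linear": [0,0,0],"turn": 0},{"jaw": 30,"linear": [0,0,0],"turn": 0},{"jaw": 25,"linear": [0,0,0],"turn": 0},{"jaw": 20,"linear": [0,0,0],"turn": 0},{"jaw": 20,"linear": [0,0,0],"turn": 0},{"jaw": 20,"linear": [0,0,0],"turn": 0}])

```text
clock: 8.3
eef_pos: [0.4786, 0.2451, 0.0107]
eef_rot: [-0.702, 0.084, -0.084, 0.702]
wrist_force: [-0.2, -0.4, 0.7]
width: 0.0216
```

Request:
arm_command(increments=[{"jaw": 20,"linear": [0,0,0],"turn": 0},{"jaw": 20,"linear": [0,0,0],"turn": 0}])

```text
clock: 8.5
eef_pos: [0.4786, 0.2451, 0.0107]
eef_rot: [-0.702, 0.084, -0.084, 0.702]
wrist_force: [-0.7, 0.6, 1.8]
width: 0.022
```

It holds (22 mm). I take a slightly deeper bite before lifting.

Request:
arm_command(increments=[{"jaw": 36,"linear": [0,0,0],"turn": 0},{"jaw": 36,"linear": [0,0,0],"turn": 0},{"jaw": 36,"linear": [0,0.002,0],"turn": 0},{"jaw": 36,"linear": [0,0.002,0],"turn": 0},{"jaw": 30,"linear": [0,0,0],"turn": 0},{"jaw": 25,"linear": [0,0,0],"turn": 0},{"jaw": 0,"linear": [0,0,0],"turn": 0},{"jaw": 0,"linear": [0,0,0],"turn": 0},{"jaw": 0,"linear": [0,0,0],"turn": 0}])

```text
clock: 9.4
eef_pos: [0.4782, 0.245, 0.0062]
eef_rot: [0.702, -0.084, 0.084, -0.702]
wrist_force: [-0.0, 1.0, -0.8]
width: 0.022
```

Request:
arm_command(increments=[{"jaw": 0,"linear": [0,0,0],"turn": 0},{"jaw": 0,"linear": [0,-0.001,0],"turn": 0},{"jaw": 0,"linear": [0,-0.003,0],"turn": 0},{"jaw": 0,"linear": [0,-0.006,0],"turn": 0},{"jaw": 0,"linear": [0,-0.01,0],"turn": 0},{"jaw": 0,"linear": [0,-0.015,0],"turn": 0},{"jaw": 0,"linear": [0,-0.02,0],"turn": 0},{"jaw": 0,"linear": [0,-0.02,0],"turn": 0},{"jaw": 0,"linear": [0,-0.02,0],"turn": 0},{"jaw": 0,"linear": [0,-0.02,0],"turn": 0},{"jaw": 0,"linear": [0,0,0],"turn": 0}])

```text
clock: 10.5
eef_pos: [0.4817, 0.2463, 0.1264]
eef_rot: [-0.701, 0.081, -0.087, 0.704]
wrist_force: [0.1, -0.6, -0.8]
width: 0.0222
```

Run:
```python
from h import *
delta(.5665,-.1733,.14,-89.5);print(arm.read_state()["wrist_force"])
p,d=cams.grab_frame("scene");np.save("d5.npy",d)
cv2.imwrite("pics/s5.png",cv2.resize(p[150:310,260:420,::-1],None,fx=3.7,fy=3.7,interpolation=cv2.INTER_CUBIC))
```

```text
clock 10.5 pos [0.4817 0.2463 0.1264] jaw yaw -13.7 down [ 0.009  0.003 -1.   ] q1,q6 [0.34 0.58] w 0.0222
 yaw -89.5 turn 1.324 shift [ 0.4203 -0.0142  0.0812] | without turn [ 0.1816 -0.0142 -0.3876]
 yaw 90.5 turn -1.818 shift [-0.4203 -0.0142 -0.0812] | without turn [ 0.1816 -0.0142 -0.3876]
[ 0.13383524 -0.60740931 -0.83291791]
```

View pics/s5.png

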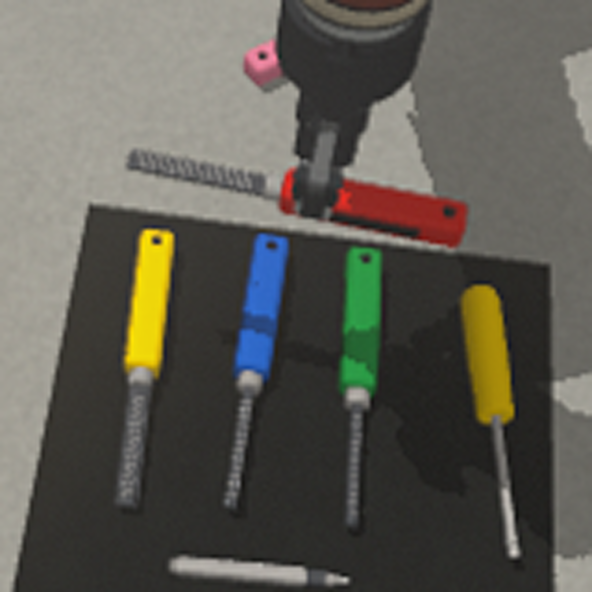

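Red is held level and the other three are undisturbed. Now turn and carry it to the red tray.

Request:
arm_command(increments=[{"jaw": 0,"linear": [0,-0.005,0],"turn": 0.12},{"jaw": 0,"linear": [0,0,0],"turn": 0.12},{"jaw": 0,"linear": [0,0,0],"turn": 0.12},{"jaw": 0,"linear": [0,0,0],"turn": 0.12},{"jaw": 0,"linear": [0,0,0],"turn": 0.12},{"jaw": 0,"linear": [0,0,0],"turn": 0.12},{"jaw": 0,"linear": [0,0,0],"turn": 0.12},{"jaw": 0,"linear": [0,0,0],"turn": 0.12},{"jaw": 0,"linear": [0,0,0],"turn": 0.12},{"jaw": 0,"linear": [0,0,0],"turn": 0.12},{"jaw": 0,"linear": [0,0,0],"turn": 0.124}])

```text
clock: 11.65
eef_pos: [0.4773, 0.2446, 0.125]
eef_rot: [0.502, -0.5, 0.499, -0.5]
wrist_force: [-0.3, 0.7, 0.2]
width: 0.0218
```

Request:
arm_command(increments=[{"jaw": 0,"linear": [0.02,0,0.005],"turn": 0},{"jaw": 0,"linear": [0.04,0,0.01],"turn": 0},{"jaw": 0,"linear": [0.04,0,0.01],"turn": 0},{"jaw": 0,"linear": [0.04,0,0.01],"turn": 0},{"jaw": 0,"linear": [0.04,0,0.01],"turn": 0},{"jaw": 0,"linear": [0.04,0,0.01],"turn": 0},{"jaw": 0,"linear": [0.04,0,0.01],"turn": 0},{"jaw": 0,"linear": [0.04,0,0.01],"turn": 0},{"jaw": 0,"linear": [0.04,0,0.01],"turn": 0},{"jaw": 0,"linear": [0.04,0,0.01],"turn": 0},{"jaw": 0,"linear": [0.03,0,0.005],"turn": 0},{"jaw": 0,"linear": [0.01,0,0],"turn": 0}])

```text
clock: 12.85
eef_pos: [0.5815, -0.1772, 0.1252]
eef_rot: [0.502, -0.499, 0.499, -0.501]
wrist_force: [-1.1, 0.5, -0.9]
width: 0.0223
```

Run:
```python
from h import *
delta(.582,-.1733,.06,-89.5)
for n in ("top","scene"):
    p,d=cams.grab_frame(n)
    s=arm.read_state()["eef_pos"]
    try:
        g=handle(n,p,"red",s[2]+.019+.011,np.array([s[0]+.035,s[1]]));print(n,np.round(g[0],4),g[1:4],np.round(g[4],4))
    except Exception as e: print(n,e)
```

```text
clock 12.85 pos [ 0.5815 -0.1772  0.1252] jaw yaw -89.7 down [-0.001 -0.    -1.   ] q1,q6 [-0.41  1.16] w 0.0223
 yaw -269.5 turn 3.138 shift [ 0.0039  0.0652 -0.0006] | without turn [-0.0039  0.0652  0.0006]
 yaw -89.5 turn -0.004 shift [-0.0039  0.0652  0.0006] | without turn [-0.0039  0.0652  0.0006]
 yaw 90.5 turn -3.145 shift [ 0.0039  0.0652 -0.0006] | without turn [-0.0039  0.0652  0.0006]
top [ 0.565 -0.134] (np.float32(-8.745242), np.float64(0.2418258452759503), np.float64(0.06834256263413924)) [ 0.5581 -0.1265]
scene [ 0.6239 -0.1804] (np.float32(4.638736), np.float64(0.11289677193896344), np.float64(0.026879596462845556)) [ 0.6169 -0.1798]
```

Request:
arm_command(increments=[{"jaw": 0,"linear": [-0.004,0.01,0],"turn": 0},{"jaw": 0,"linear": [0,0.025,0],"turn": 0},{"jaw": 0,"linear": [0,0.025,0],"turn": 0},{"jaw": 0,"linear": [0,0.025,0],"turn": 0},{"jaw": 0,"linear": [0,0.02,0],"turn": 0},{"jaw": 0,"linear": [0,0.015,0],"turn": 0},{"jaw": 0,"linear": [0,0.01,0],"turn": 0},{"jaw": 0,"linear": [0,0.003,0],"turn": 0},{"jaw": 0,"linear": [0,0,0],"turn": 0}])

```text
clock: 13.85
eef_pos: [0.5819, -0.1697, -0.0066]
eef_rot: [-0.502, 0.498, -0.498, 0.502]
wrist_force: [0.1, 0.4, -1.0]
width: 0.0222
```

Request:
arm_command(increments=[{"jaw": 0,"linear": [0,0.002,0],"turn": 0},{"jaw": 0,"linear": [0,0.002,0],"turn": 0},{"jaw": 0,"linear": [0,0,0],"turn": 0}])

```text
clock: 14.15
eef_pos: [0.5821, -0.1704, -0.0101]
eef_rot: [-0.502, 0.498, -0.498, 0.502]
wrist_force: [-0.4, 0.1, -1.9]
width: 0.0222
```

Request:
arm_command(increments=[{"jaw": 0,"linear": [0.002,0.002,0],"turn": 0},{"jaw": 0,"linear": [0,0.001,0],"turn": 0},{"jaw": 0,"linear": [0,0,0],"turn": 0}])

```text
clock: 14.45
eef_pos: [0.5816, -0.1722, -0.0138]
eef_rot: [0.502, -0.498, 0.498, -0.502]
wrist_force: [-0.3, 0.5, -0.8]
width: 0.0222
```

Request:
arm_command(increments=[{"jaw": 0,"linear": [0,0.001,0],"turn": 0},{"jaw": 0,"linear": [0,0.001,0],"turn": 0},{"jaw": 0,"linear": [0,0,0],"turn": 0}])

```text
clock: 14.75
eef_pos: [0.5818, -0.1721, -0.0157]
eef_rot: [0.502, -0.498, 0.498, -0.502]
wrist_force: [1.0, -0.8, -1.5]
width: 0.0222
```

Request:
arm_command(increments=[{"jaw": 0,"linear": [0,0.001,0],"turn": 0},{"jaw": 0,"linear": [0,0,0],"turn": 0}])

```text
clock: 14.95
eef_pos: [0.5819, -0.1722, -0.0158]
eef_rot: [0.502, -0.498, 0.498, -0.502]
wrist_force: [-2.8, 2.3, 4.3]
width: 0.0221
```

Request:
arm_command(increments=[{"jaw": 0,"linear": [0,0.001,0],"turn": 0},{"jaw": 0,"linear": [0,0,0],"turn": 0}])

```text
clock: 15.15
eef_pos: [0.5819, -0.1722, -0.0158]
eef_rot: [0.502, -0.498, 0.498, -0.502]
wrist_force: [-4.4, 0.3, 8.9]
width: 0.0226
```

Contact at TCP z −0.016, as expected. Relax, open a little, rise.

Request:
arm_command(increments=[{"jaw": 0,"linear": [0,-0.002,0],"turn": 0},{"jaw": 30,"linear": [0,0,0],"turn": 0},{"jaw": 36,"linear": [0,0,0],"turn": 0},{"jaw": 36,"linear": [0,0,0],"turn": 0},{"jaw": 36,"linear": [0,-0.005,0],"turn": 0},{"jaw": 36,"linear": [0,-0.01,0],"turn": 0},{"jaw": 36,"linear": [0,-0.025,0],"turn": 0},{"jaw": 36,"linear": [0,-0.04,0],"turn": 0},{"jaw": 55,"linear": [0,-0.04,0],"turn": 0},{"jaw": 55,"linear": [0,-0.02,0],"turn": 0},{"jaw": 55,"linear": [0,0,0],"turn": 0}])

```text
clock: 16.25
eef_pos: [0.5856, -0.1737, 0.1306]
eef_rot: [-0.501, 0.494, -0.501, 0.503]
wrist_force: [0.0, -0.4, 0.2]
width: 0.0469
```

Run:
```python
from h import *
for n in ("top","scene"):
    p,d=cams.grab_frame(n);cv2.imwrite(f"pics/{n}6.png",p[...,::-1])
    for c in("yellow","blue","green"):
        x,y,a=F[c];a=np.radians(a)
        g=handle(n,p,c,.014,np.array([x-.05*np.cos(a),y-.05*np.sin(a)]));r=np.array(g[4]);b=np.radians(g[1])
        print(n,c,np.round(g[0],4),np.round(g[1:4],3),"rect",np.round(r,4),"origin",np.round(r+.05*np.array([np.cos(b),np.sin(b)]),4))
delta(.5,.1465,.13,-95.9)
```

```text
top yellow [0.4722 0.1526] [-6.104  0.11   0.028] rect [0.4719 0.1525] origin [0.5216 0.1472]
top blue [0.4755 0.2291] [-9.885  0.108  0.026] rect [0.4742 0.2289] origin [0.5234 0.2203]
top green [0.4875 0.2959] [-7.817  0.104  0.024] rect [0.4843 0.2957] origin [0.5338 0.2889]
scene yellow [0.4718 0.1497] [-5.903  0.115  0.024] rect [0.4706 0.1497] origin [0.5203 0.1445]
scene blue [0.4748 0.2262] [-10.222   0.114   0.023] rect [0.4727 0.2268] origin [0.5219 0.2179]
scene green [0.4846 0.2932] [-8.093  0.114  0.023] rect [0.4823 0.2934] origin [0.5318 0.2864]
clock 16.35 pos [ 0.5821 -0.1722  0.1253] jaw yaw -89.5 down [ 0.001 -0.001 -1.   ] q1,q6 [-0.4   1.16] w 0.0468
 yaw -95.9 turn 0.111 shift [-0.3086 -0.005  -0.1144] | without turn [-0.3194 -0.005  -0.0795]
 yaw 84.1 turn -3.03 shift [ 0.3086 -0.005   0.1144] | without turn [-0.3194 -0.005  -0.0795]
```

View pics/scene6.png

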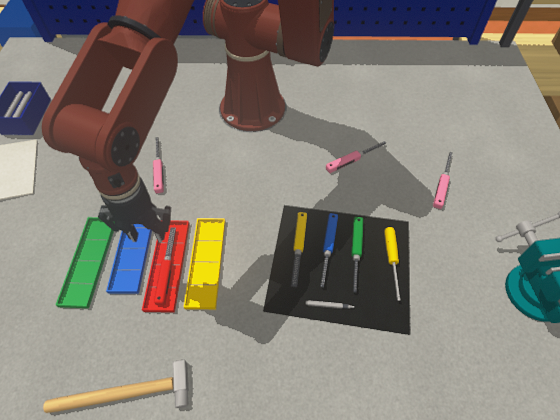

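Red lies flat in its tray, blade towards the robot, and the lower three haven't moved. Yellow next: grip point (0.506, 0.147), jaw yaw −96°.

Request:
arm_command(increments=[{"jaw": 55,"linear": [0,0,0],"turn": 0.1134},{"jaw": 55,"linear": [-0.031,0,-0.011],"turn": 0},{"jaw": 55,"linear": [-0.031,0,-0.011],"turn": 0},{"jaw": 55,"linear": [-0.031,0,-0.011],"turn": 0},{"jaw": 55,"linear": [-0.031,0,-0.011],"turn": 0},{"jaw": 55,"linear": [-0.031,0,-0.011],"turn": 0},{"jaw": 55,"linear": [-0.031,0,-0.011],"turn": 0},{"jaw": 55,"linear": [-0.031,0,-0.011],"turn": 0},{"jaw": 55,"linear": [-0.031,0,-0.011],"turn": 0},{"jaw": 55,"linear": [-0.031,0,-0.011],"turn": 0},{"jaw": 55,"linear": [-0.031,0,-0.011],"turn": 0},{"jaw": 55,"linear": [0,0.02,0],"turn": 0}])

```text
clock: 17.55
eef_pos: [0.5048, 0.1512, 0.1048]
eef_rot: [-0.473, 0.525, -0.525, 0.475]
wrist_force: [1.0, -0.4, 0.1]
width: 0.0472
```

```bash
python3 -c "
from h import *
delta(.506,.1474,-.015,-96)"
```

```text
clock 17.55 pos [0.5048 0.1512 0.1048] jaw yaw -95.8 down [ 0.002  0.002 -1.   ] q1,q6 [0.16 1.83] w 0.0472
 yaw -276 turn 3.145 shift [-0.0039  0.1198 -0.0014] | without turn [0.0039 0.1198 0.0014]
 yaw -96 turn 0.003 shift [0.0039 0.1198 0.0014] | without turn [0.0039 0.1198 0.0014]
 yaw 84 turn -3.138 shift [-0.0039  0.1198 -0.0014] | without turn [0.0039 0.1198 0.0014]
```

Request:
arm_command(increments=[{"jaw": 55,"linear": [0,0.01,0.002],"turn": 0},{"jaw": 55,"linear": [0,0.025,0],"turn": 0},{"jaw": 55,"linear": [0,0.025,0],"turn": 0},{"jaw": 55,"linear": [0,0.025,0],"turn": 0},{"jaw": 55,"linear": [0,0.015,0],"turn": 0},{"jaw": 50,"linear": [0,0.01,0],"turn": 0},{"jaw": 45,"linear": [0,0.006,0],"turn": 0},{"jaw": 40,"linear": [0,0.004,0],"turn": 0},{"jaw": 36,"linear": [0,0,0],"turn": 0},{"jaw": 36,"linear": [0,0,0],"turn": 0}])

```text
clock: 18.55
eef_pos: [0.5078, 0.1476, -0.0147]
eef_rot: [0.473, -0.525, 0.526, -0.474]
wrist_force: [0.8, 1.0, -1.5]
width: 0.0304
```

Request:
arm_command(increments=[{"jaw": 30,"linear": [0,0,0],"turn": 0},{"jaw": 25,"linear": [0,0,0],"turn": 0},{"jaw": 0,"linear": [0,0,0],"turn": 0},{"jaw": 0,"linear": [0,0,0],"turn": 0},{"jaw": 0,"linear": [0,0,0],"turn": 0},{"jaw": 0,"linear": [0,-0.001,0],"turn": 0},{"jaw": 0,"linear": [0,-0.004,0],"turn": 0},{"jaw": 0,"linear": [0,-0.01,0],"turn": 0},{"jaw": 0,"linear": [0,-0.025,0],"turn": 0},{"jaw": 0,"linear": [0,-0.03,0],"turn": 0},{"jaw": 0,"linear": [0,-0.03,0],"turn": 0},{"jaw": 0,"linear": [0,0,0],"turn": 0}])

```text
clock: 19.75
eef_pos: [0.5114, 0.1482, 0.09]
eef_rot: [0.47, -0.524, 0.528, -0.476]
wrist_force: [0.5, -0.5, -0.5]
width: 0.0223
```

```bash
python3 -c "
from h import *
x,y,a=T['yellow'];delta(x-.015,y,.085,a-90)"
```

```text
clock 19.75 pos [0.5114 0.1482 0.09  ] jaw yaw -96.0 down [ 0.011  0.002 -1.   ] q1,q6 [0.15 1.83] w 0.0223
 yaw -269.7 turn 3.031 shift [-0.2284  0.0049 -0.0294] | without turn [0.2238 0.0049 0.0543]
 yaw -89.7 turn -0.11 shift [0.2284 0.0049 0.0294] | without turn [0.2238 0.0049 0.0543]
```

Request:
arm_command(increments=[{"jaw": 0,"linear": [0,0,0],"turn": -0.055},{"jaw": 0,"linear": [0,0,0],"turn": -0.055},{"jaw": 0,"linear": [0.018,0,0.003],"turn": 0},{"jaw": 0,"linear": [0.03,0,0.005],"turn": 0},{"jaw": 0,"linear": [0.035,0,0.005],"turn": 0},{"jaw": 0,"linear": [0.035,0,0.005],"turn": 0},{"jaw": 0,"linear": [0.035,0,0.005],"turn": 0},{"jaw": 0,"linear": [0.035,0,0.005],"turn": 0},{"jaw": 0,"linear": [0.025,0,0.005],"turn": 0},{"jaw": 0,"linear": [0.015,0,0.002],"turn": 0},{"jaw": 0,"linear": [0,0,0],"turn": 0},{"jaw": 0,"linear": [0,0,0],"turn": 0}])

```text
clock: 20.95
eef_pos: [0.5423, -0.0795, 0.0838]
eef_rot: [0.501, -0.5, 0.498, -0.501]
wrist_force: [0.3, 0.2, -0.7]
width: 0.0216
```

Request:
arm_command(increments=[{"jaw": 0,"linear": [0,0.01,0],"turn": 0},{"jaw": 0,"linear": [0,0.02,0],"turn": 0},{"jaw": 0,"linear": [0,0.02,0],"turn": 0},{"jaw": 0,"linear": [0,0.02,0],"turn": 0},{"jaw": 0,"linear": [0,0.015,0],"turn": 0},{"jaw": 0,"linear": [0,0.008,0],"turn": 0},{"jaw": 0,"linear": [0,0,0],"turn": 0},{"jaw": 0,"linear": [0,0,0],"turn": 0}])

```text
clock: 21.75
eef_pos: [0.5436, -0.0802, -0.0082]
eef_rot: [-0.501, 0.498, -0.499, 0.501]
wrist_force: [0.1, -1.1, -0.3]
width: 0.0221
```

Expected contact near −0.0147.

Request:
arm_command(increments=[{"jaw": 0,"linear": [0,0.003,0],"turn": 0},{"jaw": 0,"linear": [0,0.002,0],"turn": 0},{"jaw": 0,"linear": [0,0.001,0],"turn": 0},{"jaw": 0,"linear": [0,0.001,0],"turn": 0},{"jaw": 0,"linear": [0,0,0],"turn": 0}])

```text
clock: 22.25
eef_pos: [0.5433, -0.0805, -0.0144]
eef_rot: [0.501, -0.499, 0.499, -0.501]
wrist_force: [-2.1, -0.6, 5.9]
width: 0.0222
```

Request:
arm_command(increments=[{"jaw": 0,"linear": [0,0.001,0],"turn": 0},{"jaw": 0,"linear": [0,0,0],"turn": 0}])

```text
clock: 22.45
eef_pos: [0.5434, -0.0805, -0.0144]
eef_rot: [0.501, -0.499, 0.499, -0.501]
wrist_force: [-5.0, 1.2, 11.0]
width: 0.0221
```

Request:
arm_command(increments=[{"jaw": 0,"linear": [0,-0.0015,0],"turn": 0},{"jaw": 30,"linear": [0,0,0],"turn": 0},{"jaw": 36,"linear": [0,0,0],"turn": 0},{"jaw": 36,"linear": [0,0,0],"turn": 0},{"jaw": 36,"linear": [0,-0.005,0],"turn": 0},{"jaw": 36,"linear": [0,-0.01,0],"turn": 0},{"jaw": 36,"linear": [0,-0.025,0],"turn": 0},{"jaw": 36,"linear": [0,-0.03,0],"turn": 0},{"jaw": 55,"linear": [0,-0.03,0],"turn": 0},{"jaw": 55,"linear": [0,-0.01,0],"turn": 0.09},{"jaw": 55,"linear": [0,0,0],"turn": 0.09}])

```text
clock: 23.55
eef_pos: [0.5458, -0.0811, 0.0991]
eef_rot: [0.452, -0.541, 0.545, -0.455]
wrist_force: [0.1, 0.0, -0.1]
width: 0.0468
```

Run:
```python
from h import *
delta(.508,.2217,-.015,-100.05)
for n in ("top","scene"):
    p,d=cams.grab_frame(n);cv2.imwrite(f"pics/{n}7.png",p[...,::-1])
    for c in("blue","green"):
        x,y,a=F[c];a=np.radians(a)
        g=handle(n,p,c,.014,np.array([x-.05*np.cos(a),y-.05*np.sin(a)]));print(n,c,np.round(g[0],4),np.round(g[1:4],3),np.round(g[4],4))
```

```text
clock 23.55 pos [ 0.5458 -0.0811  0.0991] jaw yaw -100.2 down [ 0.007 -0.002 -1.   ] q1,q6 [-0.27  1.47] w 0.0468
 yaw -280.05 turn 3.138 shift [0.2916 0.1132 0.0909] | without turn [-0.2913  0.1132 -0.0919]
 yaw -100.05 turn -0.003 shift [-0.2916  0.1132 -0.0909] | without turn [-0.2913  0.1132 -0.0919]
 yaw 79.95 turn -3.145 shift [0.2916 0.1132 0.0909] | without turn [-0.2913  0.1132 -0.0919]
top blue [0.4754 0.229 ] [-10.076   0.108   0.026] [0.4741 0.2287]
top green [0.4974 0.2949] [-9.668  0.087  0.024] [0.4932 0.2946]
scene blue [0.4751 0.2261] [-10.45    0.114   0.023] [0.4728 0.2265]
scene green [0.4916 0.2925] [-9.119  0.103  0.024] [0.4877 0.2927]
```

Request:
arm_command(increments=[{"jaw": 55,"linear": [-0.026,0,-0.008],"turn": 0},{"jaw": 55,"linear": [-0.03,0,-0.009],"turn": 0},{"jaw": 55,"linear": [-0.03,0,-0.009],"turn": 0},{"jaw": 55,"linear": [-0.03,0,-0.009],"turn": 0},{"jaw": 55,"linear": [-0.03,0,-0.009],"turn": 0},{"jaw": 55,"linear": [-0.03,0,-0.009],"turn": 0},{"jaw": 55,"linear": [-0.03,0,-0.009],"turn": 0},{"jaw": 55,"linear": [-0.03,0,-0.009],"turn": 0},{"jaw": 55,"linear": [-0.03,0,-0.009],"turn": 0},{"jaw": 55,"linear": [-0.025,0,-0.008],"turn": 0},{"jaw": 55,"linear": [0,0,0],"turn": 0},{"jaw": 55,"linear": [0,0,0],"turn": 0}])

```text
clock: 24.85
eef_pos: [0.5067, 0.2216, 0.0946]
eef_rot: [0.455, -0.541, 0.541, -0.455]
wrist_force: [-0.1, -0.3, 0.7]
width: 0.0469
```

Request:
arm_command(increments=[{"jaw": 55,"linear": [0,0.01,0.001],"turn": 0},{"jaw": 55,"linear": [0,0.025,0],"turn": 0},{"jaw": 55,"linear": [0,0.025,0],"turn": 0},{"jaw": 55,"linear": [0,0.02,0],"turn": 0},{"jaw": 55,"linear": [0,0.015,0],"turn": 0},{"jaw": 50,"linear": [0,0.008,0],"turn": 0},{"jaw": 45,"linear": [0,0.004,0],"turn": 0},{"jaw": 40,"linear": [0,0.003,0],"turn": 0},{"jaw": 36,"linear": [0,0,0],"turn": 0},{"jaw": 36,"linear": [0,0,0],"turn": 0}])

```text
clock: 25.85
eef_pos: [0.5089, 0.2216, -0.0142]
eef_rot: [0.454, -0.542, 0.542, -0.455]
wrist_force: [-0.4, 0.9, 0.1]
width: 0.031
```

Request:
arm_command(increments=[{"jaw": 30,"linear": [0,0,0],"turn": 0},{"jaw": 25,"linear": [0,0,0],"turn": 0},{"jaw": 0,"linear": [0,0,0],"turn": 0},{"jaw": 0,"linear": [0,0,0],"turn": 0},{"jaw": 0,"linear": [0,0,0],"turn": 0}])

```text
clock: 26.35
eef_pos: [0.509, 0.2217, -0.014]
eef_rot: [0.454, -0.542, 0.542, -0.455]
wrist_force: [-0.6, -0.2, 5.8]
width: 0.0218
```

Request:
arm_command(increments=[{"jaw": 0,"linear": [0,-0.001,0],"turn": 0},{"jaw": 0,"linear": [0,-0.004,0],"turn": 0},{"jaw": 0,"linear": [0,-0.01,0],"turn": 0},{"jaw": 0,"linear": [0,-0.025,0],"turn": 0},{"jaw": 0,"linear": [0,-0.03,0],"turn": 0},{"jaw": 0,"linear": [0,-0.03,0],"turn": 0},{"jaw": 0,"linear": [0,0,0],"turn": -0.065},{"jaw": 0,"linear": [0,0,0],"turn": -0.065},{"jaw": 0,"linear": [0,0,0],"turn": -0.066},{"jaw": 0,"linear": [0,0,0],"turn": 0},{"jaw": 0,"linear": [0,0,0],"turn": 0}])

```text
clock: 27.45
eef_pos: [0.508, 0.2213, 0.0851]
eef_rot: [0.505, -0.495, 0.495, -0.505]
wrist_force: [0.0, 0.6, -0.4]
width: 0.0217
```

```bash
python3 -c "
from h import *
x,y,a=T['blue'];delta(x-.014,y,.085,a-90)"
```

```text
clock 27.45 pos [0.508  0.2213 0.0851] jaw yaw -88.9 down [-0. -0. -1.] q1,q6 [0.28 1.84] w 0.0217
 yaw -268.8 turn 3.14 shift [-4.877e-01  1.000e-04  9.500e-03] | without turn [ 4.877e-01  1.000e-04 -8.700e-03]
 yaw -88.8 turn -0.002 shift [ 4.877e-01  1.000e-04 -9.500e-03] | without turn [ 4.877e-01  1.000e-04 -8.700e-03]
 yaw 91.2 turn -3.143 shift [-4.877e-01  1.000e-04  9.500e-03] | without turn [ 4.877e-01  1.000e-04 -8.700e-03]
```

Request:
arm_command(increments=[{"jaw": 0,"linear": [0.0277,0,0],"turn": 0},{"jaw": 0,"linear": [0.04,0,-0.001],"turn": 0},{"jaw": 0,"linear": [0.045,0,-0.001],"turn": 0},{"jaw": 0,"linear": [0.045,0,-0.001],"turn": 0},{"jaw": 0,"linear": [0.045,0,-0.001],"turn": 0},{"jaw": 0,"linear": [0.045,0,-0.001],"turn": 0},{"jaw": 0,"linear": [0.045,0,-0.001],"turn": 0},{"jaw": 0,"linear": [0.045,0,-0.001],"turn": 0},{"jaw": 0,"linear": [0.045,0,-0.001],"turn": 0},{"jaw": 0,"linear": [0.045,0,-0.001],"turn": 0},{"jaw": 0,"linear": [0.04,0,0],"turn": 0},{"jaw": 0,"linear": [0.02,0,0],"turn": 0}])

```text
clock: 28.65
eef_pos: [0.5092, -0.27, 0.0853]
eef_rot: [0.504, -0.495, 0.496, -0.504]
wrist_force: [0.1, -0.1, -0.9]
width: 0.0221
```

Request:
arm_command(increments=[{"jaw": 0,"linear": [0,0,0],"turn": 0},{"jaw": 0,"linear": [0,0,0],"turn": 0},{"jaw": 0,"linear": [0,0,0],"turn": 0}])

```text
clock: 28.95
eef_pos: [0.5089, -0.2646, 0.0844]
eef_rot: [-0.505, 0.495, -0.494, 0.506]
wrist_force: [0.4, -0.1, -1.4]
width: 0.0222
```

Request:
arm_command(increments=[{"jaw": 0,"linear": [0.002,0.01,0],"turn": 0},{"jaw": 0,"linear": [0,0.02,0],"turn": 0},{"jaw": 0,"linear": [0,0.02,0],"turn": 0},{"jaw": 0,"linear": [0,0.02,0],"turn": 0},{"jaw": 0,"linear": [0,0.015,0],"turn": 0},{"jaw": 0,"linear": [0,0.007,0],"turn": 0},{"jaw": 0,"linear": [0,0.003,0],"turn": 0},{"jaw": 0,"linear": [0,0.002,0],"turn": 0},{"jaw": 0,"linear": [0,0,0],"turn": 0},{"jaw": 0,"linear": [0,0,0],"turn": 0}])

```text
clock: 29.95
eef_pos: [0.51, -0.269, -0.0112]
eef_rot: [-0.505, 0.494, -0.495, 0.505]
wrist_force: [0.3, -0.1, -1.2]
width: 0.022
```

Request:
arm_command(increments=[{"jaw": 0,"linear": [0,0.001,0],"turn": 0},{"jaw": 0,"linear": [0,0.001,0],"turn": 0},{"jaw": 0,"linear": [0,0,0],"turn": 0}])

```text
clock: 30.25
eef_pos: [0.5094, -0.2686, -0.0139]
eef_rot: [-0.505, 0.495, -0.495, 0.505]
wrist_force: [-0.3, -0.6, 0.5]
width: 0.022
```

Request:
arm_command(increments=[{"jaw": 0,"linear": [0,0.001,0],"turn": 0},{"jaw": 0,"linear": [0,0,0],"turn": 0}])

```text
clock: 30.45
eef_pos: [0.5094, -0.2686, -0.014]
eef_rot: [0.505, -0.495, 0.495, -0.505]
wrist_force: [-3.6, 0.6, 5.7]
width: 0.0219
```

Request:
arm_command(increments=[{"jaw": 0,"linear": [0,-0.001,0],"turn": 0},{"jaw": 30,"linear": [0,0,0],"turn": 0},{"jaw": 36,"linear": [0,0,0],"turn": 0},{"jaw": 36,"linear": [0,0,0],"turn": 0},{"jaw": 36,"linear": [0,-0.005,0],"turn": 0},{"jaw": 36,"linear": [0,-0.01,0],"turn": 0},{"jaw": 36,"linear": [0,-0.025,0],"turn": 0},{"jaw": 36,"linear": [0,-0.03,0],"turn": 0},{"jaw": 55,"linear": [0,-0.03,0],"turn": 0},{"jaw": 55,"linear": [0,0,0],"turn": 0.08},{"jaw": 55,"linear": [0,0,0],"turn": 0.079},{"jaw": 55,"linear": [0,0,0],"turn": 0}])

```text
clock: 31.65
eef_pos: [0.5098, -0.2688, 0.0874]
eef_rot: [0.464, -0.533, 0.534, -0.465]
wrist_force: [0.3, -0.8, -0.2]
width: 0.0468
```

Run:
```python
from h import *
for n in ("top","scene"):
    p,d=cams.grab_frame(n);cv2.imwrite(f"pics/{n}8.png",p[...,::-1])
    for c in("green",):
        x,y,a=F[c];a=np.radians(a)
        g=handle(n,p,c,.014,np.array([x-.05*np.cos(a),y-.05*np.sin(a)]));print(n,c,np.round(g[0],4),np.round(g[1:4],3),np.round(g[4],4))
delta(.518,.2898,.085,-97.9)
```

```text
top green [0.4846 0.296 ] [-6.787  0.105  0.024] [0.4833 0.2958]
scene green [0.4834 0.2931] [-7.513  0.114  0.023] [0.4823 0.2934]
clock 31.75 pos [ 0.5094 -0.2685  0.0864] jaw yaw -97.8 down [ 0. -0. -1.] q1,q6 [-0.61  1.1 ] w 0.0473
 yaw -277.9 turn 3.143 shift [0.5542 0.0012 0.0682] | without turn [-0.5543  0.0012 -0.0674]
 yaw -97.9 turn 0.001 shift [-0.5542  0.0012 -0.0682] | without turn [-0.5543  0.0012 -0.0674]
 yaw 82.1 turn -3.14 shift [0.5542 0.0012 0.0682] | without turn [-0.5543  0.0012 -0.0674]
```

View pics/scene8.png

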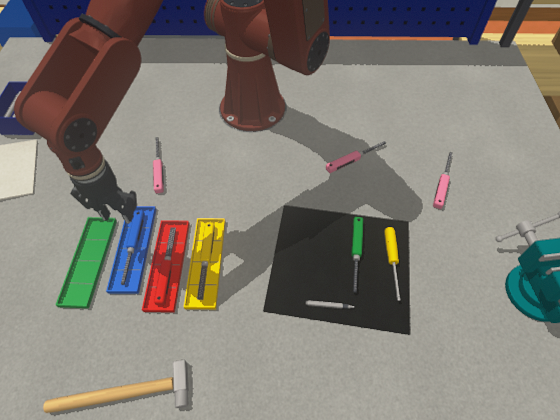

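Red, blue and yellow lie in their own trays. Green last.

Request:
arm_command(increments=[{"jaw": 55,"linear": [-0.03,0,-0.004],"turn": 0},{"jaw": 55,"linear": [-0.044,0,-0.006],"turn": 0},{"jaw": 55,"linear": [-0.044,0,-0.006],"turn": 0},{"jaw": 55,"linear": [-0.044,0,-0.006],"turn": 0},{"jaw": 55,"linear": [-0.044,0,-0.006],"turn": 0},{"jaw": 55,"linear": [-0.044,0,-0.006],"turn": 0},{"jaw": 55,"linear": [-0.044,0,-0.006],"turn": 0},{"jaw": 55,"linear": [-0.044,0,-0.006],"turn": 0},{"jaw": 55,"linear": [-0.044,0,-0.006],"turn": 0},{"jaw": 55,"linear": [-0.044,0,-0.006],"turn": 0},{"jaw": 55,"linear": [-0.044,0,-0.006],"turn": 0},{"jaw": 55,"linear": [-0.044,0,-0.004],"turn": 0}])

```text
clock: 32.95
eef_pos: [0.5121, 0.2519, 0.0858]
eef_rot: [-0.465, 0.533, -0.533, 0.465]
wrist_force: [0.7, -0.5, -0.2]
width: 0.0468
```

Request:
arm_command(increments=[{"jaw": 55,"linear": [-0.03,0,0],"turn": 0},{"jaw": 55,"linear": [-0.011,0,0],"turn": 0},{"jaw": 55,"linear": [0,0,0],"turn": 0},{"jaw": 55,"linear": [0,0,0],"turn": 0},{"jaw": 55,"linear": [0,0,0],"turn": 0}])

```text
clock: 33.45
eef_pos: [0.5182, 0.289, 0.0856]
eef_rot: [0.464, -0.534, 0.534, -0.463]
wrist_force: [-0.3, -0.6, 0.1]
width: 0.0467
```

Request:
arm_command(increments=[{"jaw": 55,"linear": [-0.001,0.01,0],"turn": -0.005},{"jaw": 55,"linear": [0,0.025,0],"turn": 0},{"jaw": 55,"linear": [0,0.025,0],"turn": 0},{"jaw": 55,"linear": [0,0.015,0],"turn": 0},{"jaw": 55,"linear": [0,0.01,0],"turn": 0},{"jaw": 50,"linear": [0,0.008,0],"turn": 0},{"jaw": 45,"linear": [0,0.004,0],"turn": 0},{"jaw": 40,"linear": [0,0.002,0],"turn": 0},{"jaw": 36,"linear": [0,0,0],"turn": 0},{"jaw": 36,"linear": [0,0,0],"turn": 0}])

```text
clock: 34.45
eef_pos: [0.5192, 0.292, -0.0123]
eef_rot: [0.465, -0.532, 0.532, -0.466]
wrist_force: [0.5, -0.3, -0.9]
width: 0.0308
```

Request:
arm_command(increments=[{"jaw": 30,"linear": [0,0,0],"turn": 0},{"jaw": 25,"linear": [0,0,0],"turn": 0},{"jaw": 0,"linear": [0,0,0],"turn": 0},{"jaw": 0,"linear": [0,0,0],"turn": 0},{"jaw": 0,"linear": [0,0,0],"turn": 0}])

```text
clock: 34.95
eef_pos: [0.5193, 0.292, -0.0121]
eef_rot: [0.465, -0.532, 0.532, -0.466]
wrist_force: [-0.9, -0.3, 6.0]
width: 0.0218
```

Request:
arm_command(increments=[{"jaw": 0,"linear": [0,-0.001,0],"turn": 0},{"jaw": 0,"linear": [0,-0.004,0],"turn": 0},{"jaw": 0,"linear": [0,-0.01,0],"turn": 0},{"jaw": 0,"linear": [0,-0.025,0],"turn": 0},{"jaw": 0,"linear": [0,-0.03,0],"turn": 0},{"jaw": 0,"linear": [0,-0.03,0],"turn": 0},{"jaw": 0,"linear": [0,0,0],"turn": -0.055},{"jaw": 0,"linear": [0,0,0],"turn": -0.055},{"jaw": 0,"linear": [0,0,0],"turn": 0},{"jaw": 0,"linear": [0,0,0],"turn": 0}])

```text
clock: 35.95
eef_pos: [0.5182, 0.2915, 0.0869]
eef_rot: [-0.494, 0.506, -0.506, 0.494]
wrist_force: [-0.4, 0.1, -0.6]
width: 0.0215
```

```bash
python3 -c "
from h import *
x,y,a=T['green'];delta(x-.0135,y,.086,a-90)"
```

```text
clock 35.95 pos [0.5182 0.2915 0.0869] jaw yaw -91.4 down [-0. -0. -1.] q1,q6 [0.39 1.99] w 0.0215
 yaw -271.2 turn 3.138 shift [-0.6578  0.001  -0.0431] | without turn [0.6576 0.001  0.0453]
 yaw -91.2 turn -0.003 shift [0.6578 0.001  0.0431] | without turn [0.6576 0.001  0.0453]
 yaw 88.8 turn -3.145 shift [-0.6578  0.001  -0.0431] | without turn [0.6576 0.001  0.0453]
```

Request:
arm_command(increments=[{"jaw": 0,"linear": [0.02,0,0.003],"turn": 0},{"jaw": 0,"linear": [0.043,0,0.003],"turn": 0},{"jaw": 0,"linear": [0.043,0,0.003],"turn": 0},{"jaw": 0,"linear": [0.043,0,0.003],"turn": 0},{"jaw": 0,"linear": [0.043,0,0.003],"turn": 0},{"jaw": 0,"linear": [0.043,0,0.003],"turn": 0},{"jaw": 0,"linear": [0.043,0,0.003],"turn": 0},{"jaw": 0,"linear": [0.043,0,0.003],"turn": 0},{"jaw": 0,"linear": [0.043,0,0.003],"turn": 0},{"jaw": 0,"linear": [0.043,0,0.003],"turn": 0},{"jaw": 0,"linear": [0.043,0,0.003],"turn": 0},{"jaw": 0,"linear": [0.043,0,0.003],"turn": 0}])

```text
clock: 37.15
eef_pos: [0.5426, -0.2037, 0.0866]
eef_rot: [-0.494, 0.506, -0.506, 0.494]
wrist_force: [1.2, 0.8, -0.2]
width: 0.022
```

Request:
arm_command(increments=[{"jaw": 0,"linear": [0.043,0,0.003],"turn": 0},{"jaw": 0,"linear": [0.043,0,0.003],"turn": 0},{"jaw": 0,"linear": [0.04,0,0.002],"turn": 0},{"jaw": 0,"linear": [0.024,0,0],"turn": 0},{"jaw": 0,"linear": [0.015,0,0],"turn": 0},{"jaw": 0,"linear": [0,0,0],"turn": 0},{"jaw": 0,"linear": [0,0,0],"turn": 0},{"jaw": 0,"linear": [0,0,0],"turn": 0}])

```text
clock: 37.95
eef_pos: [0.5472, -0.3653, 0.0865]
eef_rot: [-0.494, 0.506, -0.505, 0.495]
wrist_force: [-0.1, 1.5, -1.0]
width: 0.0219
```

Request:
arm_command(increments=[{"jaw": 0,"linear": [0.001,0.01,0],"turn": 0},{"jaw": 0,"linear": [0,0.02,0],"turn": 0},{"jaw": 0,"linear": [0,0.02,0],"turn": 0},{"jaw": 0,"linear": [0,0.02,0],"turn": 0},{"jaw": 0,"linear": [0,0.015,0],"turn": 0},{"jaw": 0,"linear": [0,0.007,0],"turn": 0},{"jaw": 0,"linear": [0,0.003,0],"turn": 0},{"jaw": 0,"linear": [0,0.001,0],"turn": 0},{"jaw": 0,"linear": [0,0,0],"turn": 0},{"jaw": 0,"linear": [0,0,0],"turn": 0}])

```text
clock: 38.95
eef_pos: [0.548, -0.3689, -0.0079]
eef_rot: [0.494, -0.505, 0.507, -0.494]
wrist_force: [0.3, 0.3, -1.2]
width: 0.0218
```

Request:
arm_command(increments=[{"jaw": 0,"linear": [0,0.001,0],"turn": 0},{"jaw": 0,"linear": [0,0.001,0],"turn": 0},{"jaw": 0,"linear": [0,0,0],"turn": 0}])

```text
clock: 39.25
eef_pos: [0.5471, -0.3682, -0.0111]
eef_rot: [-0.494, 0.506, -0.506, 0.494]
wrist_force: [-0.3, 0.1, -0.6]
width: 0.0218
```

Request:
arm_command(increments=[{"jaw": 0,"linear": [0,0.001,0],"turn": 0},{"jaw": 0,"linear": [0,0.001,0],"turn": 0},{"jaw": 0,"linear": [0,0,0],"turn": 0}])

```text
clock: 39.55
eef_pos: [0.5473, -0.3683, -0.0121]
eef_rot: [-0.494, 0.506, -0.506, 0.494]
wrist_force: [-2.5, 1.6, 3.8]
width: 0.0214
```

Request:
arm_command(increments=[{"jaw": 0,"linear": [0,-0.001,0],"turn": 0},{"jaw": 30,"linear": [0,0,0],"turn": 0},{"jaw": 36,"linear": [0,0,0],"turn": 0},{"jaw": 36,"linear": [0,0,0],"turn": 0},{"jaw": 36,"linear": [0,-0.005,0],"turn": 0},{"jaw": 36,"linear": [0,-0.01,0],"turn": 0},{"jaw": 36,"linear": [0,-0.025,0],"turn": 0},{"jaw": 36,"linear": [0,-0.04,0],"turn": 0},{"jaw": 36,"linear": [0,-0.04,0],"turn": 0},{"jaw": 36,"linear": [0.02,-0.03,-0.03],"turn": 0},{"jaw": 36,"linear": [0.03,-0.02,-0.04],"turn": 0},{"jaw": 36,"linear": [0.03,0,-0.04],"turn": 0}])

```text
clock: 40.75
eef_pos: [0.4401, -0.4465, 0.1629]
eef_rot: [0.495, -0.501, 0.509, -0.494]
wrist_force: [-0.2, -1.1, -0.5]
width: 0.0306
```

Request:
arm_command(increments=[{"jaw": 36,"linear": [0.03,0,-0.04],"turn": 0},{"jaw": 36,"linear": [0.03,0,-0.03],"turn": 0},{"jaw": 36,"linear": [0,0,0],"turn": 0},{"jaw": 36,"linear": [0,0,0],"turn": 0}])

```text
clock: 41.15
eef_pos: [0.3663, -0.5028, 0.1575]
eef_rot: [0.493, -0.506, 0.507, -0.494]
wrist_force: [0.5, -0.4, 0.3]
width: 0.0309
```

Run:
```python
from h import *
for n in ("scene","top"):
    p,d=cams.grab_frame(n);cv2.imwrite(f"pics/{n}9.png",p[...,::-1])
    rr,cc=np.mgrid[0:420,0:560];P=back(n,np.c_[cc.ravel(),rr.ravel()],d.ravel())
    for c in T:
        x,y,a=T[c];a=np.radians(a);q=P[:,:2]-[x,y]
        u=q@[np.cos(a),np.sin(a)];v=q@[-np.sin(a),np.cos(a)]
        k=(abs(u)<.112)&(abs(v)<.026)&(P[:,2]>.008)&(P[:,2]<.06)&(d.ravel()>0)
        print(n,c,"u",np.round(np.percentile(u[k],[1,50,99]),3),"v",np.round(np.percentile(v[k],[1,50,99]),3),"ztop",np.round(np.percentile(P[k,2],97),3))
a=cv2.imread("pics/scene9.png");cv2.imwrite("pics/s9.png",cv2.resize(a[190:330,40:420],None,fx=2,fy=2,interpolation=cv2.INTER_CUBIC))
print(arm.read_state()["clock"])
```

```text
scene yellow u [-0.101 -0.013  0.1  ] v [-0.013 -0.001  0.011] ztop 0.027
scene red u [-0.096  0.035  0.105] v [-0.011  0.002  0.013] ztop 0.028
scene blue u [-0.1   -0.021  0.1  ] v [-0.013 -0.001  0.01 ] ztop 0.028
scene green u [-0.099 -0.026  0.099] v [-0.013  0.     0.011] ztop 0.028
top yellow u [-0.103 -0.023  0.102] v [-0.022  0.001  0.022] ztop 0.029
top red u [-0.098  0.018  0.1  ] v [-0.019  0.003  0.022] ztop 0.029
top blue u [-0.104 -0.028  0.099] v [-0.023  0.001  0.018] ztop 0.029
top green u [-0.103 -0.034  0.097] v [-0.023  0.002  0.023] ztop 0.03
41.25
```

View pics/s9.png

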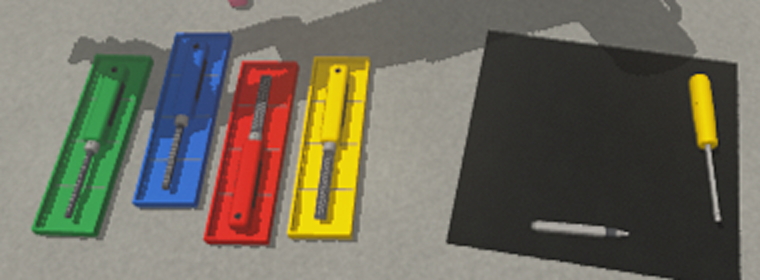

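All four files lie flat and centred in the trays of their own colour, and the screwdriver and punch look untouched on the mat. Handing in.

```bash
python3 -c "
from cell import arm
print(arm.close_job())"
```

```text
the job is handed in; nothing more can be done
None
```

All four files are in the trays of their own handle colour, and I handed the job in at about 41 s of the 112 s allowed. I lifted the red file first, straight up and clear of the others, then moved yellow, blue and green. Each was lowered until it touched the tray floor before I let go.

- **Last checks:** the final picture and depth readings show every file flat and centred to within a few millimetres. Handle tops read 27–30 mm; 25 mm was expected, so they sit within depth noise. In the final picture the screwdriver and punch look to be where they started, though I did not measure them, and the gripper was clear of everything.
- **What went wrong:** the first grasp of the red file closed on nothing. The cameras put the real fingertips about 20 mm above the reported tool position. The red file had not moved, so I grasped it again lower down, and used the lower height for the rest.
- **Disagreements:** the two cameras differed by about 3 mm in y, so I averaged them. The gripper read about 22 mm across the 24 mm handles throughout.

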